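# Flip the reorder marker of the empty supply bin

### The arm

A 6-joint arm with a two-finger parallel gripper is mounted at the origin on the work surface. World frame = base frame: x ahead of the robot, y to its left, z up, the work surface at z = 0. Lengths are in mm, angles in rad, forces in N, time in s.
With the tool pointing down it reaches from about 300 to 775 mm from the base axis. Payload 14.6 kg.
Tool frame: the origin (TCP) lies between the finger pads; the fingertips stand 19 mm ahead of it and the grasp point (between the pads) is the TCP; z points along the fingers, y is the line along which they close (so a half turn about z gives the same grasp; the last joint's range is limited). The gripper opens to 94 mm and grips with 3 to 60 N. Pads are 16 mm wide; open, the fingers measure 119 mm over their backs; the gripper's body (75 mm by 177 mm) begins 78 mm behind the grasp point.
Start: joints at [1.035, 0.3, 1.521, -0, 1.321, -0.067], TCP at [248.495, 490.652, 224.446] pointing down, gripper open.
Joint ranges: [-3.03, 3.03], [-0.79, 2.21], [0.23, 2.52], [-1.04, 4.18], [0, 3.07], [-2.55, 2.55]. Speed limits (rad/s): [2.22, 2.22, 2.57, 3.14, 3.14, 3.14].

### API

Orientations are given as [roll, pitch, yaw] about the fixed x, y, z axes, in that order (R = Rz(yaw) Ry(pitch) Rx(roll)).
In Python, from cell import monitor, imaging, job, find_in, trace gives the robot as it stands. The module is installed in compiled form; this text tells all that it offers.
- The arm moves only by the tool arm_command, never from a script. Its argument "steps" is a list of rows, each a list of 5 numbers: the opening, from 0 (shut) to 1 (fully open), then the shift along the tool's x, y, z in mm, then the turn about the tool's z in degrees. In form: [[gripper, dx, dy, dz, turn], ...]. A call has 1 to 20 rows; each row is the pose to reach, as a shift and turn from the pose commanded when the call began, along the tool's axes at that moment; what a row does not reach only later rows make up. A row lasts 1/8 s, in which the tool goes at most 62.5 mm and 10.7 degrees, less where a joint would pass 70% of its speed; a pose out of reach is approached as far as the arm can. A call with a gripper value outside its range is refused whole. The fingers move at their own pace and stop on an object; "force" is the grip in N (left out, the last holds). Time passes only in rows, so rows that repeat a pose let the fingers close. It gives the time, the measured TCP pose, the force, the opening and the grip force at its end, in the units of the state.
- monitor.read_state(): the state, without advancing time (a new reading comes with each control period).
- imaging.camera(name): name is "scene" or "side" or "wrist"; returns a dict with "img" (420x560x3 uint8, red, green, blue), "mtx" (3x3 intrinsics, pixels), "view" (4x4, takes a point from world to camera coordinates). Camera axes: x right, y down, z forward; pixel columns grow to the right and rows downward; lengths in mm; the calibration is good to about 2 mm. A picture is of the moment at which its call begins. There is no depth.
- job.sign_off(): hands the job in; it is judged then, once.
Trained networks look in a picture, given as the dict that the camera call returned (one of the last four; its "shot" number tells which), for a name from the list of things; names that differ only in an ending like _2 or _b are one class to them, and where a whole thing is asked for, a point or a joint stands for the part that bears it (a point fixed in the world has none). Each returns a list of dicts, best first, with "p" (0 to 1); they miss things now and then, are a little off and sometimes report something else, mostly with a low value. They report only what shows in the picture. A call takes as long as a camera call. They do not tell look-alikes from the thing itself.
- find_in(picture, target): "rect" ([centre column, centre row, width, height] in pixels, round what is visible of it).
- trace(picture, target): "region" (420x560 bool, what is visible of it) and "rect" ([centre column, centre row, width, height] in pixels, round what is visible of it).
The state is a dict: "clock": time; "joints": joint angles; "qd": joint speeds; "effort": joint torques, N m; "eef_pos": TCP position; "eef_rot": TCP orientation; "wrist_force": force on the tool from outside, world axes, zero at the start; "moment": the same for the moment, N m; "finger_gap": finger opening in mm; "finger_force": force on a finger pad.
Only numpy, scipy, OpenCV 4.12 (cv2) and the standard library are available. Lean on these libraries where they do the work, as an engineer would, in place of code of your own. Each camera call takes 0.05 s, during which the arm holds its last target. There are 200 camera calls.

### The job

One of the three steel supply bins on the lab bench has run empty: with a fingertip, push that bin's hinged marker plate up, over its pivot and fully down onto its front rest, so that it shows its ribbed reorder face. Do it gently, without gripping the plate and without shifting or tipping the bin, and leave the markers of the stocked bins, the stock and the other things on the bench as they are.

Things in the scene. Friction and masses are not known exactly. Their poses are not given: they have to be found in the camera images.
- bin_c: The EMPTY supply bin. Stainless steel, open top, 180 (x) by 110 (y) mm, 3 mm walls and floor; back (+x) 83 mm high, sides 68 mm, cut down to 48 mm at the low front (-x, towards the robot). Loose on the bench, about 0.9 kg. Origin: centre of its underside, z up. Its marker plate is hinged on two aluminium uprights near the front, 14 mm in x, 3 mm in y, at y = +-40 mm, tops at z = 110 mm
- bin_a: supply bin like bin_c, but holding four specimen jars; its marker stays as it is
- bin_b: supply bin like bin_c, but holding three cartons; its marker stays as it is
- marker_c (a joint): angle of the empty bin's marker. 0: leans back over the bin on its rest, rising from the rod to the bin's +x at 45 degrees above level, card face up (may start up to 0.2 off the rest). Grows as it swings up and over towards the robot: 0.79 straight up; 3.14, the stop: down on the front rest, sloping from the rod to the bin's -x, 45 degrees below level, ribbed face up
- marker_a (a joint): angle of bin_a's marker, which is like marker_c; leave it near 0
- a_pivot (a point): middle of bin_a's marker pivot rod; as c_pivot
- marker_b (a joint): angle of bin_b's marker, which is like marker_c; leave it near 0
- b_pivot (a point): middle of bin_b's marker pivot rod; as c_pivot
- c_pivot (a point): middle of the empty bin's marker pivot rod, at x = -80, z = 100 mm of the bin; axes are the bin's (rod along y). Two rest arms, 6 mm wide at y = +-27 mm, run 32 mm from the rod each way in the 45 degree slope, under the plate; the stop there is firm
- c_edge (a point): middle of the free edge of the empty bin's marker plate, 72 mm from the rod; moves with the plate. The plate is grey plastic, 4 mm thick, 62 mm wide, 40 g, with shallow ribs on its underside at the start. Stiff hinge, 0.028 N m: the plate stays wherever it is left and about 0.7 N square to it at this edge moves it, along an arc about the rod (a level push on the edge alone tends to bind)
- jar0: specimen jar in bin_a: clear with white lid, 47 mm across, 56 mm tall, loose; origin: centre of its underside
- jar1: specimen jar in bin_a: clear with white lid, 47 mm across, 56 mm tall, loose; origin: centre of its underside
- jar2: specimen jar in bin_a: clear with white lid, 47 mm across, 56 mm tall, loose; origin: centre of its underside
- jar3: specimen jar in bin_a: clear with white lid, 47 mm across, 56 mm tall, loose; origin: centre of its underside
- carton0: carton of slides standing in bin_b: 28 x 78 x 56 mm tall, loose; origin: centre of its underside
- carton1: carton of slides standing in bin_b: 28 x 78 x 56 mm tall, loose; origin: centre of its underside
- carton2: carton of slides standing in bin_b: 28 x 78 x 56 mm tall, loose; origin: centre of its underside
- spray: white trigger spray bottle, 74 mm across, 235 mm tall, standing on the bench; bystander; origin: centre of its underside
- reagent: amber reagent bottle, 60 mm across, 115 mm tall, standing on the bench; bystander; origin: centre of its underside
- beaker: steel beaker, 72 mm across, 90 mm tall, standing on the bench; bystander; origin: centre of its underside
Mind the look-alikes: they are no part of the job. What is shaped like the bin_b but red or yellow is not meant.

How it is judged (in metres and radians):
At the end, for the whole second after the job is handed in: The empty bin's marker is flipped to within 0.14 rad (8 degrees) of its front stop and at rest; the other two markers are below 0.2 rad; all bins, stock and bystanders are within 30 mm of their starts and upright (value of joint marker_c above 3 rad and value of joint each of marker_a, marker_b below 0.2 rad and distance of each of bin_a, bin_b, bin_c, jar0, jar1, jar2, jar3, carton0, carton1, carton2, spray, reagent, beaker from where it was at the start of the episode below 0.03 m and angle between each of bin_a, bin_b, bin_c, spray, reagent, beaker's own z axis and vertical below 0.06 rad and linear speed of bin_c below 0.02 m/s and velocity of joint marker_c between -0.1 and 0.1 rad/s); the robot touches nothing.
It fails at once if a bin is shoved along the bench by more than 30 mm, lifted or tipped ((distance of bin_a from where it was at the start of the episode above 0.03 m or height (world z) of bin_a above 0.012 m or angle between bin_a's own z axis and vertical above 0.12 rad) or (distance of bin_b from where it was at the start of the episode above 0.03 m or height (world z) of bin_b above 0.012 m or angle between bin_b's own z axis and vertical above 0.12 rad) or (distance of bin_c from where it was at the start of the episode above 0.03 m or height (world z) of bin_c above 0.012 m or angle between bin_c's own z axis and vertical above 0.12 rad)).
It fails at once if the marker of a stocked bin is moved (value of joint any of marker_a, marker_b above 0.2 rad).
It fails at once if the empty bin or its marker plate is gripped or pressed roughly (over 35 N) (contact force between the fingers and bin_c above 35 N).
It fails at once if the empty bin or its marker is pushed with the arm or the gripper's body instead of the fingers (contact force between the arm and bin_c above 5 N).
It fails at once if the stock, the spray bottle, the reagent bottle or the beaker is lifted, moved or knocked (distance of any of jar0, jar1, jar2, jar3, carton0, carton1, carton2, spray, reagent, beaker from where it was at the start of the episode above 0.03 m or angle between any of spray, reagent, beaker's own z axis and vertical above 0.2 rad).
It also fails if it takes over 42 s, if anything falls off the work surface, if the arm or the gripper's body presses on something with over 40 N, if the wrist force passes 120 N, or if a joint passes its speed limit or range.

## Working session

There is one attempt and no reset: what is moved stays moved. The work goes in short steps, Python scripts to look and compute and a tool call to move; the robot and the scene stay as the last step left them, time stands still between calls to the robot, and variables do not carry over. Pictures are saved under pics/ and viewed, at most 10 in all, crops included, and the job is handed in when it is done.

Besides the shell and the picture viewer there is one more tool, called after ">>>" as a command line: name --pt "numbers of a row" for each row, then --argument value for the rest. arm_command: Moves the arm, as the interface text tells. Its arguments: {"type":"object","properties":{"steps":{"type":"array","items":{"type":"array","items":{"type":"number"}}},"force":{"type":"number"}},"required":["steps"]}

```bash
mkdir -p pics; python3 - <<'E'
from cell import *
import cv2,numpy as np
s=monitor.read_state();print(s['clock'],s['eef_pos'],s['eef_rot'],s['finger_gap'])
ims=[]
for n in ["scene","side"]:
    p=imaging.camera(n);ims.append(p['img']);print(n,p['mtx'].tolist(),np.round(p['view'],4).tolist())
    for t in ["bin_c","marker_c","c_pivot","c_edge","spray","reagent","beaker"]:
        print(t,[(np.round(d['rect']).tolist(),round(d['p'],2)) for d in find_in(p,t)[:5]])
    cv2.imwrite(f"pics/{n}0.png",cv2.cvtColor(p['img'],cv2.COLOR_RGB2BGR))
E
```

```text
0.0 [248.37301229 490.45854818 223.8765705 ] [-3.14043539e+00 -5.99420749e-05  2.67279103e+00] 93.78899556336215
scene [[527.034472882462, 0.0, 280.2676834373241], [0.0, 527.034472882462, 209.73081244348194], [0.0, 0.0, 1.0]] [[-0.878, 0.4787, -0.0027, 429.7048], [0.3848, 0.7022, -0.599, -76.4885], [-0.2848, -0.5269, -0.8007, 1699.1686], [0.0, 0.0, 0.0, 1.0]]
bin_c [([384.0, 264.0, 70.0, 77.0], 0.88), ([231.0, 112.0, 62.0, 60.0], 0.86), ([201.0, 215.0, 70.0, 76.0], 0.83), ([311.0, 137.0, 64.0, 53.0], 0.79), ([300.0, 207.0, 69.0, 53.0], 0.74)]
marker_c [([277.0, 301.0, 25.0, 22.0], 0.92), ([243.0, 246.0, 30.0, 17.0], 0.78), ([214.0, 190.0, 27.0, 16.0], 0.76), ([282.0, 192.0, 19.0, 26.0], 0.76), ([371.0, 233.0, 36.0, 11.0], 0.64)]
c_pivot [([257.0, 325.0, 83.0, 74.0], 0.71), ([322.0, 393.0, 24.0, 33.0], 0.19)]
c_edge [([321.0, 390.0, 26.0, 33.0], 0.72), ([278.0, 300.0, 29.0, 21.0], 0.58)]
spray [([160.0, 149.0, 33.0, 65.0], 0.82)]
reagent [([321.0, 390.0, 26.0, 33.0], 0.57)]
beaker [([252.0, 148.0, 22.0, 34.0], 0.63)]
side [[428.8720290147712, 0.0, 279.7472718099964], [0.0, 428.8720290
[... 219 characters left out ...]
0.96), ([209.0, 228.0, 75.0, 62.0], 0.84), ([316.0, 134.0, 59.0, 50.0], 0.82), ([357.0, 291.0, 56.0, 88.0], 0.78), ([231.0, 187.0, 61.0, 57.0], 0.71)]
marker_c [([215.0, 260.0, 28.0, 33.0], 0.8), ([229.0, 210.0, 23.0, 25.0], 0.79), ([298.0, 190.0, 20.0, 21.0], 0.71), ([245.0, 171.0, 21.0, 19.0], 0.59), ([355.0, 150.0, 20.0, 23.0], 0.59)]
c_pivot [([192.0, 283.0, 87.0, 73.0], 0.85), ([212.0, 230.0, 19.0, 18.0], 0.56)]
c_edge [([214.0, 260.0, 28.0, 32.0], 0.86), ([220.0, 187.0, 6.0, 19.0], 0.6)]
spray [([234.0, 137.0, 22.0, 65.0], 0.7)]
reagent [([196.0, 365.0, 34.0, 52.0], 0.57), ([220.0, 189.0, 10.0, 13.0], 0.23)]
beaker [([311.0, 163.0, 20.0, 30.0], 0.8), ([190.0, 282.0, 88.0, 72.0], 0.18)]
```

View pics/scene0.png

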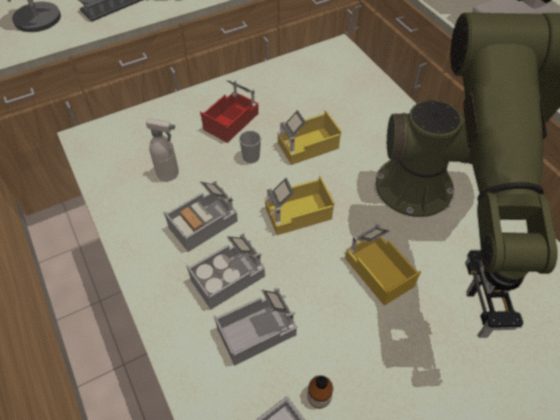

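View pics/side0.png

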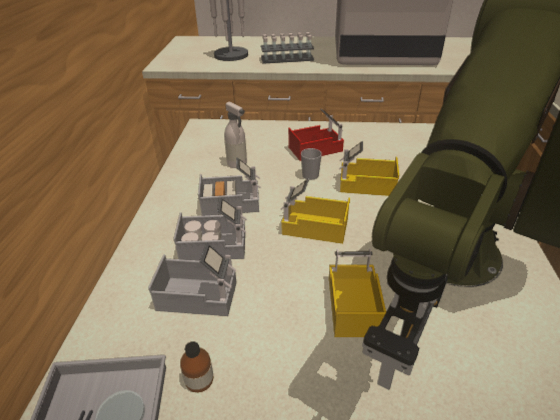

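The empty grey bin is nearest the camera: scene about (256,325), side about (193,283). bin_a (jars) and bin_b (cartons) stand beyond it, and the amber bottle is at scene (321,390). Next I'll zoom in for corner points.

```bash
python3 - <<'E'
from cell import *
import cv2,numpy as np
o=[]
for n,(c,r) in {"scene":(257,322),"side":(195,278)}.items():
    p=imaging.camera(n)
    np.savez(f"pics/{n}.npz",**{k:p[k] for k in('img','mtx','view')})
    x0,y0=c-50,r-50
    for t in ("bin_c","marker_c"):
        for d in trace(p,t):
            if abs(d['rect'][0]-c)<35 and abs(d['rect'][1]-r)<35:
                m=d['region'];np.save(f"pics/{n}_{t}.npy",m);print(n,t,d['rect'],d['p'],m.sum());break
    im=cv2.resize(p['img'][y0:y0+100,x0:x0+100],(600,600)[:2],interpolation=cv2.INTER_CUBIC)[:, :]
    im=cv2.resize(im,(400,400)) if 0 else cv2.resize(p['img'][y0:y0+100,x0:x0+100],(400,400),interpolation=cv2.INTER_CUBIC)
    for k in range(0,100,10):
        cv2.putText(im,str(x0+k),(k*4,8),0,.28,(255,0,0));cv2.putText(im,str(y0+k),(0,k*4+4),0,.28,(255,0,0))
        im[::8,k*4]=im[k*4,::8]=(255,0,0)
    o.append(im)
cv2.imwrite("pics/crop1.png",cv2.cvtColor(np.hstack(o),cv2.COLOR_RGB2BGR))
E
```

```text
scene bin_c [254.8, 325.6, 82.3, 73.4] 0.56 3816
scene marker_c [277.8, 299.3, 25.4, 21.8] 0.59 331
side bin_c [191.2, 279.1, 86.7, 72.3] 0.87 4676
side marker_c [214.5, 261.1, 28.4, 29.3] 0.86 537
```

View pics/crop1.png

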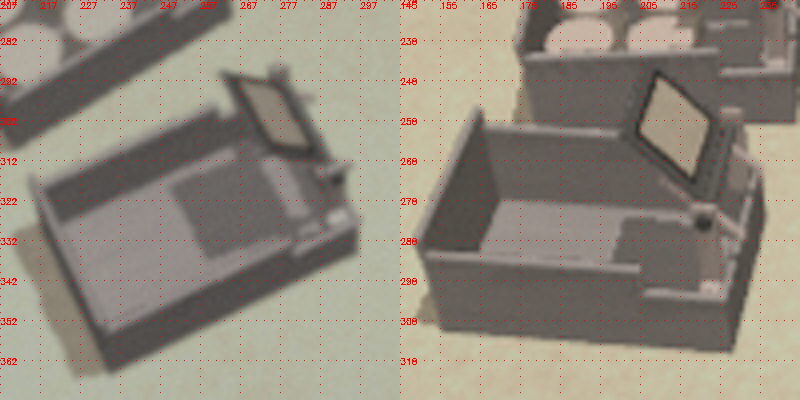

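The crop shows the bin corners clearly: scene back +y foot (234,365.5), front +y foot (296,335); side feet (155,310) and (228,316); the rod end is at scene (291.5,317) and side (220.5,283.5). I'll fit the pose to these points.

```bash
cat > h.py <<'E'
import numpy as np
V={n:np.load(f"pics/{n}.npz") for n in("scene","side")}
def proj(n,P):
    P=np.atleast_2d(P).astype(float);c=P@V[n]['view'][:3,:3].T+V[n]['view'][:3,3];q=c@V[n]['mtx'].T;return q[:,:2]/q[:,2:]
def b2w(v,P):
    c,s=np.cos(v[2]),np.sin(v[2]);P=np.atleast_2d(P).astype(float)
    return P@np.array([[c,s,0],[-s,c,0],[0,0,1]])+[v[0],v[1],0]
E
python3 - <<'E'
from h import *
from scipy.optimize import least_squares
import cv2
K={"scene":([[90,55,0],[-90,55,0],[90,-55,83],[-80,42,100]],[[234,365.5],[296,335],[214.5,316.5],[291.5,317]]),
"side":([[90,55,0],[-90,55,0],[90,-55,83],[90,55,83],[-80,42,100]],[[155,310],[228,316],[164.5,255],[150.5,290.5],[220.5,283.5]])}
f=lambda v:np.concatenate([(proj(n,b2w(v,a))-b).ravel() for n,(a,b) in K.items()])
r=min((least_squares(f,[550,400,y],x_scale=[10,10,.1],loss='soft_l1') for y in(-.5,0,.5)),key=lambda r:r.cost)
v=r.x;print(v,np.round(r.fun.reshape(-1,2),1).tolist())
def mk(th): # plate corners
    a=th+np.pi/4;d=np.array([np.cos(a),0,np.sin(a)]);p=np.array([-80,0,100])
    return np.array([p+d*72+[0,31,0],p+d*72-[0,31,0],p+d*20-[0,31,0],p+d*20+[0,31,0]])
o=[]
for n,(c,rr) in {"scene":(257,322),"side":(195,278)}.items():
    x0,y0=c-50,rr-50;im=cv2.resize(V[n]['img'][y0:y0+100,x0:x0+100],(400,400),interpolation=cv2.INTER_CUBIC)
    bx=[[90,55,0],[-90,55,0],[-90,55,48],[-90,-55,48],[-90,-55,68],[90,-55,83],[90,55,83],[90,55,0]]
    for P,col in((bx,(255,0,0)),(mk(0),(0,255,0)),([[-80,-42,100],[-80,42,100]],(0,0,255))):
        q=(proj(n,b2w(v,P))-[x0,y0]+.5)*4
        cv2.polylines(im,[q.astype(int)],len(P)==4,col,1)
    o.append(im)
    print(n,proj(n,b2w(v,mk(0))).round(1).tolist())
cv2.imwrite("pics/fit1.png",cv2.cvtColor(np.hstack(o),cv2.COLOR_RGB2BGR))
print("pivot",b2w(v,[-80,0,100]))
E
```

```text
[ 6.71977950e+02  2.04994818e+02 -2.73571453e-02] [[0.3, 0.1], [0.5, 0.3], [-0.2, -0.4], [-0.1, -0.6], [0.6, 0.8], [-0.0, 0.4], [-0.6, -0.2], [-1.9, -2.8], [0.3, -0.0]]
scene [[270.9, 312.3], [259.8, 291.8], [273.3, 292.7], [284.4, 312.6]]
side [[197.3, 262.7], [204.2, 244.1], [221.0, 256.3], [215.1, 275.2]]
pivot [[592.0078851 207.1831169 100.       ]]
```

View pics/fit1.png

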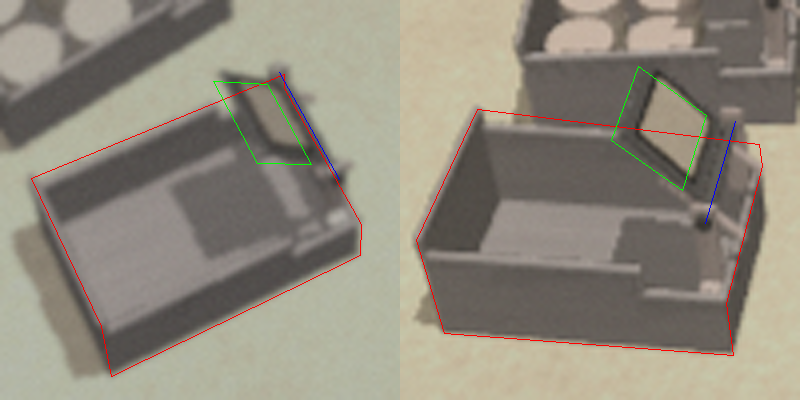

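The bin fit is good: centre about (672,205), yaw −0.027, pivot (592,207,100). The plate is near 0, slightly raised. Next I compute the approach move.

```bash
cat >> h.py <<'E'
from scipy.spatial.transform import Rotation as Ro
v=np.array([671.98,205.0,-0.0274])
def tool(s,P):  # bin-frame targets of TCP -> shift along tool axes
    return np.round(Ro.from_euler('xyz',s['eef_rot']).inv().apply(b2w(v,P)-s['eef_pos']),1)
def binpos(s):
    c=np.array(s['eef_pos'])-[v[0],v[1],0];return Ro.from_euler('z',-v[2]).apply(c)-[-80,0,100]
E
python3 - <<'E'
from h import *
from cell import *
s=monitor.read_state();print(tool(s,[[-8,0,224]]),np.degrees(np.pi+v[2]-s['eef_rot'][2]))
E
```

```text
[[-4.996e+02 -6.690e+01  4.000e-01]] 25.29077609430171
```

>>> arm_command --pt "0 -30 -4 0 -3" --pt "0 -70 -9 0 -6" --pt "0 -115 -15 0 -9" --pt "0 -160 -21 0 -12" --pt "0 -205 -27 0 -15" --pt "0 -250 -33 0 -18" --pt "0 -295 -40 0 -21" --pt "0 -340 -46 0 -23" --pt "0 -385 -52 0 -25.3" --pt "0 -430 -58 0 -25.3" --pt "0 -465 -62 0 -25.3" --pt "0 -490 -66 0 -25.3" --pt "0 -499.6 -66.9 0 -25.3" --pt "0 -499.6 -66.9 0 -25.3" --pt "0 -499.6 -66.9 0 -25.3" --pt "0 -499.6 -66.9 0 -25.3" --force 10

```text
clock: 3.1
eef_pos: [663.5, 206.0, 224.8]
eef_rot: [3.141, 0.0, 3.115]
wrist_force: [0.1, -0.1, -0.7]
finger_gap: 0.6
finger_force: 0.0
```

```bash
python3 - <<'E'
from h import *
from cell import *
import cv2
s=monitor.read_state();print(s['clock'],s['eef_pos'],s['eef_rot'],s['finger_gap'],s['wrist_force'],s['joints'],binpos(s))
o=[]
for n in("scene","side"):
    p=imaging.camera(n)['img'];c,r=dict(scene=(257,300),side=(205,258))[n]
    o.append(cv2.resize(p[r-60:r+60,c-50:c+50],(400,480),interpolation=cv2.INTER_CUBIC))
cv2.imwrite("pics/a.png",cv2.cvtColor(np.hstack(o),cv2.COLOR_RGB2BGR))
E
```

```text
3.1 [663.48987553 205.95923578 224.75755631] [3.14145770e+00 2.55683615e-04 3.11527591e+00] 0.6261990820693017 [ 0.08668802 -0.0936911  -0.70030445] [ 2.48257676e-01  6.37721452e-01  1.03366807e+00  6.08830606e-05
  1.46992043e+00 -1.29622805e+00] [ 71.48678258   0.72627542 124.75755631]
```

View pics/a.png

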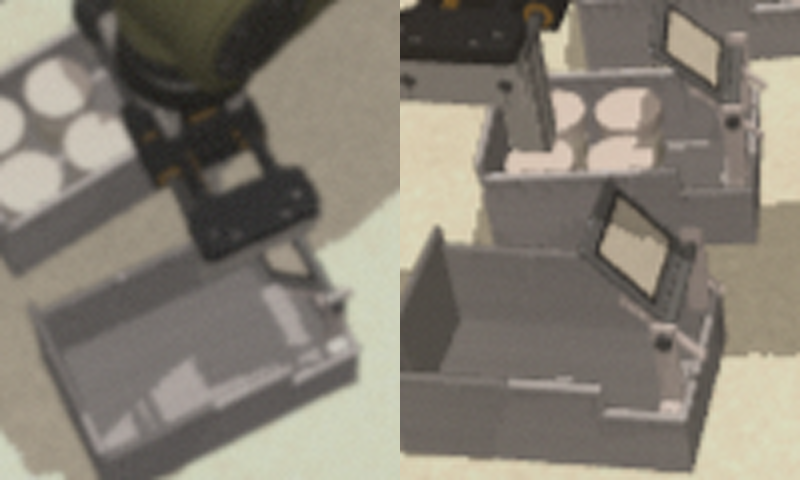

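The fingertip is closed, level and behind the plate, clear of everything. Now I lower it beside the free edge and start along the arc.

>>> arm_command --pt "0 0 -0.7 20 0" --pt "0 0 -0.7 40 0" --pt "0 0 -0.7 60 0" --pt "0 0 -0.7 70 0" --pt "0 0 -0.7 70 0" --pt "0 5 -0.7 70 0" --pt "0 10 -0.7 70 0" --pt "0 15 -0.7 66 0" --pt "0 20 -0.7 63 0" --pt "0 25.5 -0.7 59 0" --pt "0 30 -0.7 57 0" --pt "0 34 -0.7 55 0" --pt "0 34 -0.7 55 0"

```text
clock: 4.82
eef_pos: [629.7, 205.5, 169.6]
eef_rot: [-3.142, -0.0, 3.114]
wrist_force: [-0.0, 0.7, -0.6]
finger_gap: 0.5
finger_force: 0.0
```

```bash
python3 - <<'E'
from h import *
from cell import *
import cv2
s=monitor.read_state();print(s['clock'],s['wrist_force'],binpos(s))
o=[]
for n in("scene","side"):
    p=imaging.camera(n)['img'];c,r=dict(scene=(257,300),side=(205,258))[n]
    o.append(cv2.resize(p[r-60:r+60,c-50:c+50],(400,480),interpolation=cv2.INTER_CUBIC))
cv2.imwrite("pics/b.png",cv2.cvtColor(np.hstack(o),cv2.COLOR_RGB2BGR))
E
```

```text
4.825 [-0.03586772  0.67351448 -0.60597034] [37.74424771 -0.64143561 69.59120241]
```

View pics/b.png

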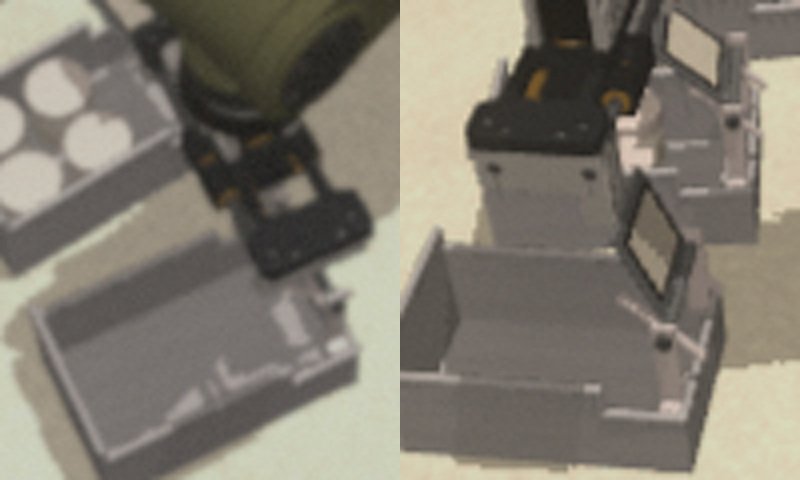

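The plate is following, now about 65° above level, and contact force is low. I continue over the top.

>>> arm_command --pt "0 8.5 0.6 -3.2 0" --pt "0 18 0.6 -5.2 0" --pt "0 27.5 0.6 -6.2 0" --pt "0 35 0.6 -6 0" --pt "0 42.5 0.6 -4.7 0" --pt "0 49.5 0.6 -2.2 0" --pt "0 56.5 0.6 0.8 0" --pt "0 62.5 0.6 4.3 0" --pt "0 68.5 0.6 8.8 0" --pt "0 73.5 0.6 14.8 0" --pt "0 77.5 0.6 20.8 0" --pt "0 81 0.6 27.3 0" --pt "0 84 0.6 33.8 0" --pt "0 84 0.6 33.8 0"

```text
clock: 6.68
eef_pos: [545.7, 208.3, 135.0]
eef_rot: [-3.141, -0.001, 3.114]
wrist_force: [0.3, 0.6, -1.0]
finger_gap: 0.2
finger_force: 0.0
```

```bash
python3 - <<'E'
from h import *
from cell import *
import cv2
s=monitor.read_state();print(s['clock'],s['wrist_force'],binpos(s))
o=[]
for n in("scene","side"):
    p=imaging.camera(n)['img'];c,r=dict(scene=(270,300),side=(225,258))[n]
    o.append(cv2.resize(p[r-60:r+60,c-50:c+50],(400,480),interpolation=cv2.INTER_CUBIC))
cv2.imwrite("pics/c.png",cv2.cvtColor(np.hstack(o),cv2.COLOR_RGB2BGR))
E
```

```text
6.675 [ 0.31203668  0.57930919 -1.03368713] [-46.3646996   -0.14918691  35.04192322]
```

View pics/c.png

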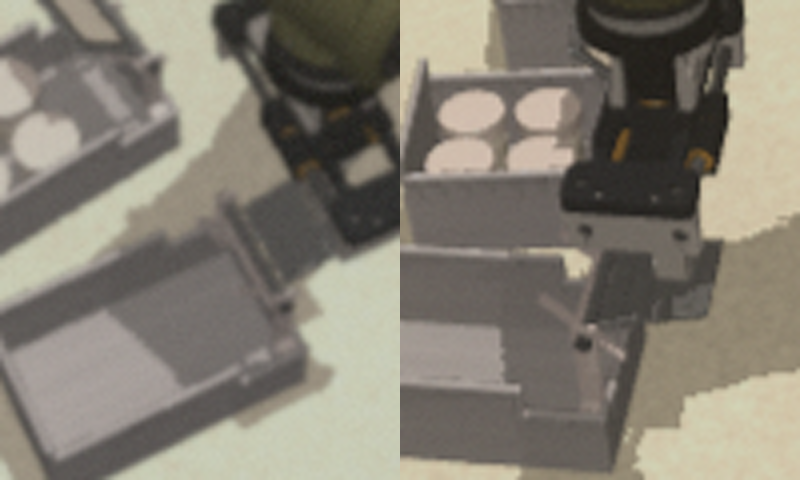

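The plate is at about 165°, nearly level towards the robot, and the bin hasn't moved. Now I press it down to the front stop.

>>> arm_command --pt "0 1.5 0 7 0" --pt "0 2.5 0 14 0" --pt "0 2 0 20 0" --pt "0 1.5 0 25 0" --pt "0 0 0 30 0" --pt "0 -2 0 35 0" --pt "0 -4 0 38.5 0" --pt "0 -5.5 0 41 0" --pt "0 -6.5 0 42.5 0" --pt "0 -7.3 0 43.5 0" --pt "0 -7.3 0 43.5 0"

```text
clock: 8.15
eef_pos: [553.3, 208.2, 92.2]
eef_rot: [-3.142, 0.0, 3.114]
wrist_force: [-0.4, 0.4, 0.3]
finger_gap: 0.8
finger_force: 0.1
```

```bash
python3 - <<'E'
from h import *
from cell import *
s=monitor.read_state();print(s['clock'],s['wrist_force'],binpos(s))
E
```

```text
8.15 [-0.40985593  0.42230337  0.27281681] [-38.67561645  -0.09703255  -7.83701575]
```

>>> arm_command --pt "0 0 0 0.7 0" --pt "0 0 0 1.4 0" --pt "0 0 0 1.4 0"

```text
clock: 8.52
eef_pos: [553.4, 208.2, 90.9]
eef_rot: [3.141, 0.0, 3.114]
wrist_force: [-0.3, 0.2, 1.9]
finger_gap: 0.7
finger_force: 0.8
```

>>> arm_command --pt "0 0 0 0.6 0" --pt "0 0 0 1.2 0" --pt "0 0 0 1.2 0"

```text
clock: 8.9
eef_pos: [553.6, 208.3, 90.3]
eef_rot: [3.141, 0.001, 3.114]
wrist_force: [-1.2, -0.6, 7.6]
finger_gap: 0.8
finger_force: 3.2
```

Force rose to 7.6 N, so the plate is on its stop. I lift straight off and check.

>>> arm_command --pt "0 0 0 -5 0" --pt "0 0 0 -20 0" --pt "0 10 0 -50 0" --pt "0 30 0 -90 0" --pt "0 70 0 -120 0" --pt "0 110 0 -150 0" --pt "0 150 0 -160 0" --pt "0 190 0 -160 0" --pt "0 190 0 -160 0" --pt "0 190 0 -160 0"

```text
clock: 10.15
eef_pos: [363.9, 213.4, 250.2]
eef_rot: [3.141, 0.001, 3.115]
wrist_force: [0.2, -0.1, -0.1]
finger_gap: 0.5
finger_force: 0.0
```

```bash
python3 - <<'E'
from h import *
from cell import *
import cv2
s=monitor.read_state();print(s['clock'],s['wrist_force'],s['eef_pos'])
o=[]
a=np.radians(225);d=np.array([np.cos(a),0,np.sin(a)]);nn=np.array([-.707,0,.707])
for n in("scene","side"):
    p=imaging.camera(n)['img'];c,r=dict(scene=(275,310),side=(215,270))[n]
    im=cv2.resize(p[r-60:r+60,c-50:c+50],(400,480),interpolation=cv2.INTER_CUBIC)
    for P,col in(([[90,55,0],[-90,55,0],[-90,55,48]],(255,0,0)),([[-80,y,100]+d*72+nn*2 for y in(-31,31)],(0,255,0))):
        q=(proj(n,b2w(v,P))-[c-50,r-60]+.5)*4
        cv2.polylines(im,[q.astype(int)],False,col,1)
    o.append(im)
cv2.imwrite("pics/d.png",cv2.cvtColor(np.hstack(o),cv2.COLOR_RGB2BGR))
E
```

```text
10.15 [ 0.19298575 -0.11599001 -0.13044433] [363.86587027 213.40348566 250.20319491]
```

View pics/d.png

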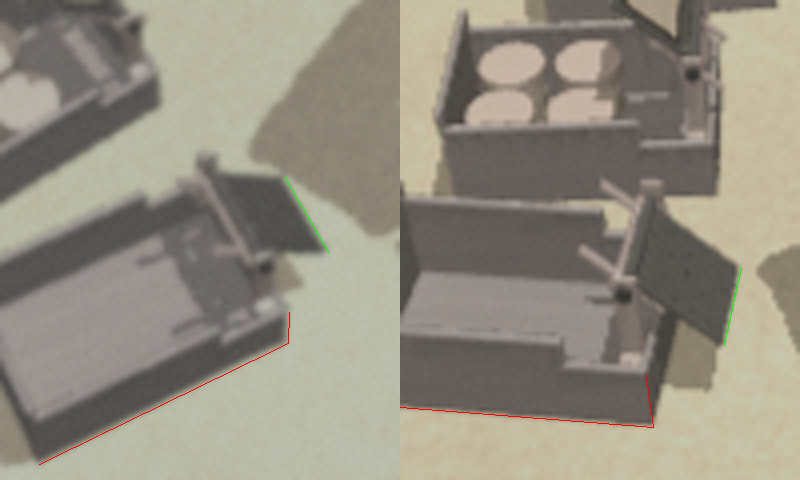

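The plate's edge sits exactly on the predicted 225° line in both views, the bin is where it started, and bin_a's marker is unchanged.

```bash
python3 -c "
from cell import job
print(job.sign_off())"
```

```text
the job is handed in; nothing more can be done
None
```

I flipped the empty bin's marker onto its front stop, ribbed face up, and handed the job in. In the last pictures the bin hadn't visibly moved and the arm was clear, but the sign-off returned no verdict.

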